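Put the blue arm-rest pad over the rest bar

ROBOT

A 6-joint arm with a two-finger parallel gripper is mounted at the origin on the work surface. World frame = base frame: x ahead of the robot, y to its left, z up, the work surface at z = 0. Lengths are in mm, angles in rad, forces in N, time in s.
With the tool pointing down it reaches from about 275 to 1000 mm from the base axis. Payload 8.4 kg.
Tool frame: the origin (TCP) lies on the centre line of the jaws, within the pads' length; the fingertips stand r.tip_reach ahead of it and the grasp point (between the pads) lies 3 mm ahead of it (r.tip_reach is the distance from the TCP to the fingertips, in mm); z points along the fingers, y is the direction in which the jaws open and shut (so a half turn about z gives the same grasp; the last joint's range is limited). The gripper opens to 85 mm and grips with 20 to 120 N. Pads are 22 mm wide; open, the fingers measure 114 mm over their backs; the gripper's body (76 mm by 85 mm) begins 54 mm behind the grasp point. The pads swing forward as they close: fully open they stand 13 mm farther back than shut.
Start: joints at [1.172, 0.353, 1.633, -0, 1.155, -0.002], TCP at [241.542, 576.442, 253.281] pointing down, gripper open.
Joint ranges: [-2.63, 2.63], [-0.92, 2.1], [0.06, 2.66], [-1.3, 4.44], [0, 2.69], [-3.02, 3.02]. Speed limits (rad/s): [2.22, 2.22, 2.79, 3.14, 3.14, 3.14].

INTERFACE

Orientations are given as [roll, pitch, yaw] about the fixed x, y, z axes, in that order (R = Rz(yaw) Ry(pitch) Rx(roll)).
In Python, from rig import sense, optics, r, nets gives the robot as it stands. The module is installed in compiled form; this text tells all that it offers.
- The arm moves only by the tool carry_out, never from a script. Its argument "increments" is a list that holds one entry, the list of rows, each a list of 6 numbers: the shift along the tool's x, y, z normalised to -1 to 1, where 1 is 40 cm, then the turn, a rotation vector about the tool's x, y, z normalised to -1 to 1, where 1 is 60 degrees. A call has 1 to 5 rows; each row is the pose to reach, as a shift and turn from the pose commanded when the call began, along the tool's axes at that moment; what a row does not reach only later rows make up. A row lasts 1/12 s, in which the tool goes at most 41.7 mm and 7.16 degrees, less where a joint would pass 70% of its speed; a pose out of reach is approached as far as the arm can. A call with a number of a shift or a turn outside -1 to 1 is refused whole. A call with a gripper value outside its range is refused whole. "hand" is the closure, from 0 (fully open) to 1 (shut), set as the call begins (left out, the last holds). The fingers move at their own pace and stop on an object; "squeeze" is the grip in N (left out, the last holds). Time passes only in rows, so rows that repeat a pose let the fingers close. It gives the time, the measured TCP pose, the force and the opening at its end, in the units of the state.
- sense(): the state, without advancing time (a new reading comes with each control period).
- optics.grab_frame(name): name is "scene" or "top" or "wrist"; returns a dict with "img" (384x512x3 uint8, red, green, blue), "range_z" (384x512 float32, mm along the optical axis (not along the pixel's ray), 0 where there is no reading), "fov_y" (degrees; the focal length in pixels is half the picture's height over the tangent of half this angle, whatever the lens; pixels are square), "cx", "cy" (the principal point, pixels), "R" (3x3) and "t" (3): a world point X has camera coordinates R X + t. Camera axes: x right, y down, z forward; pixel columns grow to the right and rows downward; lengths in mm; the calibration is good to about 2 mm. A picture is of the moment at which its call begins.
- r.sign_off(): hands the job in, once; it reports no verdict.
Trained networks look in the newest picture that a camera, given by its name, has taken for a name from the list of things; names that differ only in an ending like _2 or _b are one class to them, and where a whole thing is asked for, a point or a joint stands for the part that bears it (a point fixed in the world has none). Each returns a list of dicts, best first, with "confidence" (0 to 1); they miss things now and then, are a little off and sometimes report something else, mostly with a low value. They report only what shows in the picture. A call takes as long as a camera call. They do not tell look-alikes from the thing itself.
- nets.trace(target, camera): "mask" (384x512 bool, what is visible of it).
- nets.tip_of(target, camera): "point" ([x, y, z] in mm, in world coordinates, good to about 4 mm: a listed point, or the origin of a listed thing).
The state is a dict: "clock": time; "qpos": joint angles; "qvel": joint speeds; "joint_efforts": joint torques, N m; "eef_pos": TCP position; "tcp_rot": TCP orientation; "contact_force": force on the tool from outside, world axes, zero at the start; "wrist_torque": the same for the moment, N m; "opening": opening from 0.0 (shut) to 1.0 (fully open).
Only numpy, scipy, OpenCV 4.12 (cv2) and the standard library are available. Lean on these libraries where they do the work, as an engineer would, in place of code of your own. Each camera call takes 0.05 s, during which the arm holds its last target.

TASK

Fit the bench's arm-rest bar for the next job: take the blue pad and set it over the horizontal bar of the stand so that it sits astride the bar, one side wall hanging on each side and its top resting level on the bar between the two end stops, then let go. Leave the grey pad and the wooden tray of rings where they are.

Things in the scene. Friction and masses are not known exactly. Their poses are not given: they have to be found in the camera images.
- blue_pad_center (a point): Rigid upside-down-U pad, blue top 20 mm thick on two black side walls, 0.18 kg, 100 long (own x) x 56 wide (own y) x 60 mm high (own z, up). Walls 6 mm thick reach 40 mm below the top's underside; slot between them 44 mm wide, open at both ends. Stands on its walls. Point: its centre, 30 mm above its foot, 10 mm below the top's underside. Ends alike. Grasp across the 56 mm width.
- grey_pad_center (a point): A second pad of the same shape and size but with a grey top, not to be used; its centre, axes as for the blue pad.
- tray_center (a point): Wooden tray with two compartments of rings, 100 x 70 x 35 mm (own x, y, z), to be left where it is; its centre, 17.5 mm above the bench.
- bar_top (a point): Middle of the upper face of the fixed flat-topped aluminium bar on a two-post stand, 130 mm above the bench. Bar along own x (z up), 24 mm wide (own y), 14 thick. Black end stops rise 12 mm above it, 316 mm clear between them. Posts 18 mm thick at 155 mm either side of the middle; base plate 360 x 90 x 12 mm. A seated pad has its centre 10 mm below this face.
Things that resemble listed ones, but are neither listed nor needed, are in the scene too. What is shaped like the part that bears blue_pad_center but yellow is not meant.

How it is judged (in metres and radians):
On the way:
1. the blue pad is lifted higher than the bar (z of blue_pad_center in the frame of bar_top above 0.015 m), for 0.1 s.
At the end, for the whole second after the job is handed in: Blue pad astride the bar between the end stops: centre 4 to 16 mm below the bar's upper face, within 14 mm of its centre line and 112 mm of its middle, level within 10 degrees, along the bar within 15 degrees, released, at rest; grey pad and tray within 30 mm of their starts (z of blue_pad_center in the frame of bar_top between -0.016 and -0.004 m and y of blue_pad_center in the frame of bar_top between -0.014 and 0.014 m and x of blue_pad_center in the frame of bar_top between -0.112 and 0.112 m and angle between blue_pad_center's own z axis and vertical below 0.17 rad and angle between the x axis of blue_pad_center and the x axis of bar_top, either way round below 0.26 rad and linear speed of blue_pad below 0.02 m/s and distance of each of grey_pad_center, tray_center from where it was at the start of the episode below 0.03 m); the robot touches nothing.
It fails at once if the grey pad is moved more than 30 mm (distance of grey_pad_center from where it was at the start of the episode above 0.03 m).
It fails at once if the tray is moved more than 30 mm (distance of tray_center from where it was at the start of the episode above 0.03 m).
It also fails if it takes over 40 s, if anything falls off the work surface, if the arm or the gripper's body presses on something with over 40 N, if the wrist force passes 120 N, or if a joint passes its speed limit or range.

## Working session

There is one attempt and no reset: what is moved stays moved. The work goes in short steps, Python scripts to look and compute and a tool call to move; the robot and the scene stay as the last step left them, time stands still between calls to the robot, and variables do not carry over. Pictures are saved under pics/ and viewed, and the job is handed in when it is done.

Besides the shell and the picture viewer there is one more tool, called after ">>>" in YAML: its name, and indented under it one key for each argument. carry_out: Moves the arm, as the interface text tells. Its arguments: {"type":"object","properties":{"increments":{"type":"array","items":{"type":"array","items":{"type":"array","items":{"type":"number","minimum":-1,"maximum":1}}}},"hand":{"type":"number"},"squeeze":{"type":"number"}},"required":["increments"]}

```bash
mkdir -p pics
python3 - <<'E'
from rig import sense, optics, r, nets
import cv2, numpy as np
s=sense(); print({k:np.round(v,3) for k,v in s.items()}, r.tip_reach)
for n in ("scene","top"):
    f=optics.grab_frame(n); cv2.imwrite(f"pics/{n}0.png",f["img"][:,:,::-1]); np.savez(f"{n}0.npz",**f)
    for t in ("blue_pad_center","grey_pad_center","tray_center","bar_top"):
        print(n,t,[(np.round(d["point"],1).tolist(),round(d["confidence"],2)) for d in nets.tip_of(t,n)])
E
```

```text
{'clock': np.float64(0.0), 'qpos': array([ 1.172,  0.354,  1.634, -0.   ,  1.155, -0.002]), 'qvel': array([ 0.   , -0.001, -0.   ,  0.001,  0.003,  0.001]), 'joint_efforts': array([ 2.0000e-03, -6.0522e+01, -3.4209e+01,  0.0000e+00,  9.0000e-03,
        0.0000e+00]), 'eef_pos': array([241.368, 576.024, 252.561]), 'tcp_rot': array([-3.14 ,  0.   ,  2.745]), 'contact_force': array([ 0.225, -0.408, -0.547]), 'wrist_torque': array([-0.01 ,  0.003,  0.039]), 'opening': np.float64(1.001)} 22.0
scene blue_pad_center [([323.3, 220.3, 29.8], 0.9), ([485.0, 265.7, 30.0], 0.87), ([504.3, 400.0, 28.3], 0.61)]
scene grey_pad_center [([651.3, 154.4, 25.2], 0.81)]
scene tray_center [([472.4, 55.4, 15.1], 0.6)]
scene bar_top [([534.6, -193.5, 126.0], 0.62)]
top blue_pad_center [([487.5, 262.5, 30.0], 0.94), ([508.1, 400.9, 30.9], 0.57), ([327.6, 225.1, 32.2], 0.57), ([654.2, 152.0, 31.3], 0.38)]
top grey_pad_center [([650.3, 154.6, 32.4], 0.78)]
top tray_center [([470.3, 54.0, 15.7], 0.72)]
top bar_top [([534.6, -196.8, 129.9], 0.58)]
```

View pics/scene0.png

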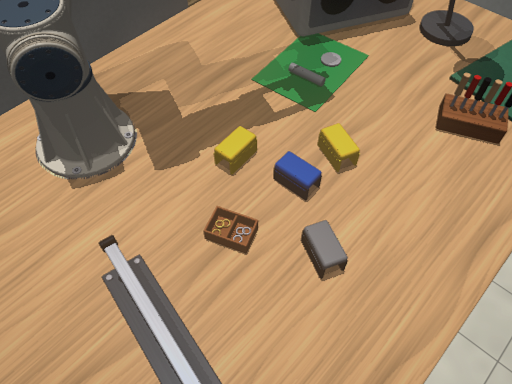

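View pics/top0.png

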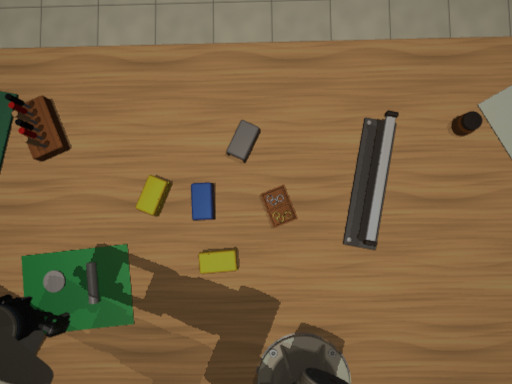

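The blue pad is at about (297,175) in scene and (203,201) in top. The two yellow pads are decoys. The grey pad is at (243,140) in top, the tray at (278,206), and the bar runs from (391,115) to (370,243). Next I'll measure the pad and bar from depth.

```bash
cat > h.py <<'E'
import numpy as np, cv2
def cloud(f):
    z=f["range_z"].astype(float); h,w=z.shape; fl=h/2/np.tan(np.radians(float(f["fov_y"]))/2)
    u,v=np.meshgrid(np.arange(w),np.arange(h))
    P=np.stack([(u-f["cx"])/fl*z,(v-f["cy"])/fl*z,z],-1)
    X=(P-f["t"])@f["R"]; X[z<=0]=np.nan
    return X
def rect(p):
    (c,s,a)=cv2.minAreaRect(p.astype(np.float32)); 
    if s[0]<s[1]: s=s[::-1]; a+=90
    return np.round(c,1),np.round(s,1),(a+90)%180-90
E
python3 - <<'E'
from h import *
for n in ("top","scene"):
    f=dict(np.load(f"{n}0.npz")); X=cloud(f); im=f["img"].astype(int)
    b=(im[...,2]>im[...,0]+50)&(im[...,2]>im[...,1]+40)
    m=b&(X[...,2]>52)&(X[...,2]<70)&(abs(X[...,0]-487)<90)&(abs(X[...,1]-262)<90)
    print(n,"blue",m.sum(),rect(X[m][:,:2]),np.median(X[m][:,2]))
    m=(abs(X[...,2]-130)<5)&(abs(X[...,0]-535)<220)&(abs(X[...,1]+195)<100)
    p=X[m]; print("bar",m.sum(),rect(p[:,:2]),np.median(p[:,2]), p[:,:2].mean(0))
    m=(abs(X[...,2]-142)<4)&(abs(X[...,0]-535)<220)&(abs(X[...,1]+195)<100)
    p=X[m]; print("stops",np.round(p[::6],0).tolist())
    for nm,c in (("grey",(650,154)),):
        m=(abs(X[...,2]-60)<8)&(np.hypot(X[...,0]-c[0],X[...,1]-c[1])<90)
        print(nm,rect(X[m][:,:2]))
E
```

```text
top blue 657 (array([485.6, 264.8]), array([94.2, 49.7]), -0.0809478759765625) 60.17343000538651
bar 1236 (array([ 530.1, -195.9]), array([336.2,  28.6]), -11.500907897949219) 129.80505109881983 [ 529.76224222 -195.70680566]
stops [[698.0, -215.0, 141.0], [695.0, -216.0, 140.0], [694.0, -229.0, 145.0], [692.0, -220.0, 143.0], [692.0, -235.0, 142.0], [690.0, -220.0, 142.0], [689.0, -234.0, 143.0], [687.0, -225.0, 141.0], [687.0, -240.0, 141.0], [378.0, -154.0, 145.0], [376.0, -161.0, 146.0], [373.0, -157.0, 144.0], [373.0, -172.0, 140.0], [371.0, -157.0, 142.0], [371.0, -173.0, 143.0], [368.0, -158.0, 138.0], [368.0, -174.0, 142.0], [366.0, -165.0, 146.0], [363.0, -174.0, 140.0]]
grey (array([648.9, 151.8]), array([99.9, 55.9]), -26.69725799560547)
scene blue 754 (array([488. , 263.3]), array([96.1, 53.4]), 2.4802961349487305) 60.03699548906877
bar 2437 (array([ 525.4, -195.6]), array([308.1,  29.4]), -11.943649291992188) 130.01402605207792 [ 535.499381   -196.10063047]
stops [[371.0, -152.0, 143.0], [374.0, -152.0, 142.0], [373.0, -156.0, 142.0], [369.0, -162.0, 142.0], [377.0, -155.0, 142.0], [372.0, -164.0, 144.0], [378.0, -156.0, 141.0], [371.0, -166.0, 142.0], [379.0, -159.0, 143.0], [367.0, -171.0, 140.0], [377.0, -164.0, 142.0], [368.0, -173.0, 140.0], [376.0, -166.0, 140.0], [371.0, -175.0, 143.0], [378.0, -167.0, 141.0], [376.0, -171.0, 140.0], [376.0, -173.0, 139.0]]
grey (array([652.1, 151.7]), array([98.6, 55.8]), -25.68067169189453)
```

```bash
cat >> h.py <<'E'
from scipy.spatial.transform import Rotation as Ro
def go(x,y,z,yaw):
    from rig import sense
    s=sense(); R=Ro.from_euler("xyz",s["tcp_rot"]); T=Ro.from_euler("xyz",[np.pi,0,np.radians(yaw)])
    d=R.inv().apply(np.array([x,y,z])-s["eef_pos"]); w=(R.inv()*T).as_rotvec()
    print("t",round(float(s["clock"]),2),"pos",np.round(s["eef_pos"],1),"rpy",np.round(np.degrees(s["tcp_rot"]),2),"F",np.round(s["contact_force"],1),"open",round(float(s["opening"]),3))
    print("row",np.round(np.r_[d/400,np.degrees(w)/60],4).tolist())
E
python3 -c "
from h import go
go(487,264,200,181)"
```

```text
t 0.5 pos [241.5 576.4 253.3] rpy [-180.      0.    157.27] F [-0.1 -0.3  0.6] open 1.001
row [-0.8678, -0.4832, 0.1332, -0.0001, -0.0, -0.3956]
```

>>> carry_out:
  increments:
    - [[-0.868, -0.483, 0.133, 0, 0, -0.395], [-0.868, -0.483, 0.133, 0, 0, -0.395], [-0.868, -0.483, 0.133, 0, 0, -0.395], [-0.868, -0.483, 0.133, 0, 0, -0.395], [-0.868, -0.483, 0.133, 0, 0, -0.395]]
  hand: 0

```text
clock: 0.92
eef_pos: [368.0, 415.2, 226.0]
tcp_rot: [3.141, 0.0, -3.12]
contact_force: [1.8, 0.0, 0.7]
opening: 1.005
```

```bash
python3 -c "
from h import go
go(487,264,200,181)"
```

```text
t 0.92 pos [368.  415.2 226. ] rpy [ 1.7998e+02  2.0000e-02 -1.7879e+02] F [1.8 0.  0.7] open 1.005
row [-0.2895, -0.3843, 0.065, 0.0003, 0.0003, 0.0035]
```

>>> carry_out:
  increments:
    - [[-0.29, -0.384, 0.065, 0, 0, 0], [-0.29, -0.384, 0.065, 0, 0, 0], [-0.29, -0.384, 0.065, 0, 0, 0], [-0.29, -0.384, 0.065, 0, 0, 0], [-0.29, -0.384, 0.065, 0, 0, 0]]

```text
clock: 1.33
eef_pos: [487.5, 262.2, 199.8]
tcp_rot: [-3.141, 0.0, -3.126]
contact_force: [0.5, -0.5, 0.4]
opening: 1.0
```

Run:
```python
from h import *
from rig import optics
f=optics.grab_frame("wrist"); cv2.imwrite("pics/w1.png",f["img"][:,:,::-1])
X=cloud(f); im=f["img"].astype(int)
b=(im[...,2]>im[...,0]+50)&(im[...,2]>im[...,1]+40)
m=b&(X[...,2]>52)&(X[...,2]<68)
print(m.sum(),rect(X[m][:,:2]),np.median(X[m][:,2]))
go(487,264,200,181)
```

```text
3502 (array([485.1, 263.7]), array([94.2, 52.4]), 2.8241825103759766) 60.29413975122994
t 1.38 pos [489.3 259.8 199.3] rpy [-1.7988e+02  6.0000e-02 -1.7914e+02] F [ 1.8 -1.5 -1.2] open 1.001
row [0.0055, 0.0107, -0.0018, -0.002, 0.001, -0.0024]
```

View pics/w1.png

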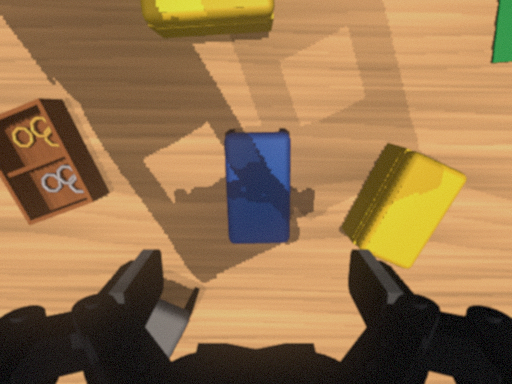

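The wrist view shows the blue pad upright between the fingers at (258,187). Yellow lies to the right at (405,207) and the tray to the left at (50,160), and both are clear of the finger paths.

Run:
```python
from h import *
go(486,264,48,182)
```

```text
t 1.38 pos [489.3 259.8 199.3] rpy [-1.7988e+02  6.0000e-02 -1.7914e+02] F [ 1.8 -1.5 -1.2] open 1.001
row [0.0085, 0.0115, 0.3782, -0.002, 0.001, -0.0191]
```

>>> carry_out:
  increments:
    - [[0.009, 0.011, 0.0, 0, 0, -0.019], [0.009, 0.011, 0.1, 0, 0, -0.019], [0.009, 0.011, 0.19, 0, 0, -0.019], [0.009, 0.011, 0.2, 0, 0, -0.019], [0.009, 0.011, 0.2, 0, 0, -0.019]]

```text
clock: 1.8
eef_pos: [480.3, 269.2, 118.5]
tcp_rot: [-3.14, -0.004, -3.104]
contact_force: [-0.2, -0.2, 0.4]
opening: 0.997
```

Run:
```python
from h import *
go(486,264,48,182)
```

```text
t 1.8 pos [480.3 269.2 118.5] rpy [-179.88   -0.25 -177.84] F [-0.2 -0.2  0.4] open 0.997
row [-0.0145, -0.0131, 0.1763, -0.002, -0.0041, 0.0027]
```

>>> carry_out:
  increments:
    - [[0, 0, 0, 0, 0, 0], [0, 0, 0, 0, 0, 0], [0, 0, 0, 0, 0, 0]]

```text
clock: 2.05
eef_pos: [483.2, 270.3, 122.1]
tcp_rot: [3.14, 0.003, -3.104]
contact_force: [0.5, -0.5, 0.0]
opening: 1.003
```

Run:
```python
from h import *
go(486,264,48,182)
```

```text
t 2.05 pos [483.2 270.3 122.1] rpy [ 1.7991e+02  1.7000e-01 -1.7787e+02] F [ 0.5 -0.5  0. ] open 1.003
row [-0.0058, -0.0162, 0.1852, 0.0014, 0.0028, 0.0022]
```

>>> carry_out:
  increments:
    - [[0, 0, 0, 0, 0, 0], [0, 0, 0, 0, 0, 0], [0, 0, 0, 0, 0, 0]]

```text
clock: 2.3
eef_pos: [482.5, 269.5, 120.8]
tcp_rot: [3.141, 0.001, -3.105]
contact_force: [0.1, 0.5, -0.0]
opening: 1.0
```

Run:
```python
from h import *
go(486,264,48,182)
```

```text
t 2.3 pos [482.5 269.5 120.8] rpy [ 1.7997e+02  6.0000e-02 -1.7789e+02] F [ 0.1  0.5 -0. ] open 1.0
row [-0.0081, -0.0143, 0.1819, 0.0005, 0.001, 0.0018]
```

Settled; the earlier reading was taken while it was still ringing. Now the descent.

>>> carry_out:
  increments:
    - [[-0.008, -0.0143, 0.02, 0, 0, 0], [-0.008, -0.0143, 0.08, 0, 0, 0], [-0.008, -0.0143, 0.14, 0, 0, 0], [-0.008, -0.0143, 0.182, 0, 0, 0], [-0.008, -0.0143, 0.182, 0, 0, 0]]

```text
clock: 2.72
eef_pos: [483.6, 262.1, 43.8]
tcp_rot: [-3.139, -0.005, -3.105]
contact_force: [-0.2, -0.6, 0.1]
opening: 0.998
```

>>> carry_out:
  increments:
    - [[0, 0, 0, 0, 0, 0], [0, 0, 0, 0, 0, 0], [0, 0, 0, 0, 0, 0], [0, 0, 0, 0, 0, 0], [0, 0, 0, 0, 0, 0]]
  hand: 1
  squeeze: 40

```text
clock: 3.13
eef_pos: [486.3, 264.1, 48.4]
tcp_rot: [3.141, 0.002, -3.105]
contact_force: [0.1, 0.6, 4.6]
opening: 0.649
```

>>> carry_out:
  increments:
    - [[0, 0, 0, 0, 0, 0], [0, 0, 0, 0, 0, 0], [0, 0, 0, 0, 0, 0], [0, 0, 0, 0, 0, 0], [0, 0, 0, 0, 0, 0]]

```text
clock: 3.55
eef_pos: [486.3, 264.1, 48.4]
tcp_rot: [3.141, 0.002, -3.105]
contact_force: [-0.7, 0.1, 8.0]
opening: 0.655
```

Run:
```python
from h import *
from rig import optics
f=optics.grab_frame("wrist"); cv2.imwrite("pics/w2.png",f["img"][:,:,::-1])
go(486,264,250,182)
```

```text
t 3.6 pos [486.4 264.1  48.4] rpy [ 1.7996e+02  1.0000e-01 -1.7789e+02] F [ 0.4 -1.3  6.6] open 0.653
row [-0.0, 0.0001, -0.504, 0.0007, 0.0017, 0.0019]
```

View pics/w2.png

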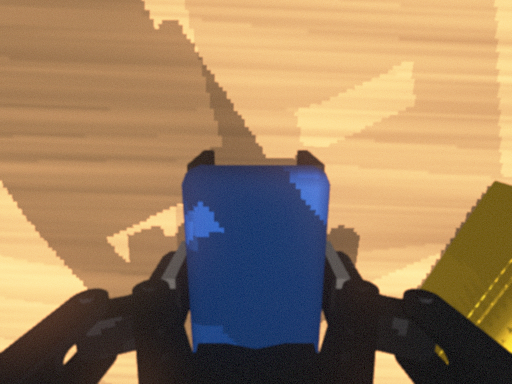

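The wrist view shows the pad square between the jaws (185–328 px wide). The opening is 0.653 × 85 = 55.5 mm, so the grasp is good. Lifting.

>>> carry_out:
  increments:
    - [[0, 0, -0.03, 0, 0, 0], [0, 0, -0.12, 0, 0, 0], [0, 0, -0.22, 0, 0, 0], [0, 0, -0.32, 0, 0, 0], [0, 0, -0.42, 0, 0, 0]]

```text
clock: 4.02
eef_pos: [484.9, 263.4, 217.8]
tcp_rot: [-3.141, -0.0, -3.105]
contact_force: [1.0, 0.5, -2.8]
opening: 0.65
```

>>> carry_out:
  increments:
    - [[0, 0, -0.08, 0, 0, 0], [0, 0, -0.1, 0, 0, 0], [0, 0, -0.1, 0, 0, 0]]

```text
clock: 4.27
eef_pos: [486.7, 264.4, 258.9]
tcp_rot: [3.139, 0.005, -3.105]
contact_force: [0.1, 0.3, -2.1]
opening: 0.645
```

Run:
```python
from h import *
go(532.5,-195.5,240,169)
```

```text
t 4.27 pos [486.7 264.4 258.9] rpy [ 179.85    0.3  -177.89] F [ 0.1  0.3 -2.1] open 0.645
row [-0.0719, -1.1533, 0.0445, 0.0031, 0.0047, 0.2185]
```

>>> carry_out:
  increments:
    - [[-0.006, -0.08, 0, 0, 0, 0.03], [-0.012, -0.17, 0, 0, 0, 0.07], [-0.018, -0.27, 0, 0, 0, 0.11], [-0.024, -0.37, 0, 0, 0, 0.15], [-0.03, -0.47, 0, 0, 0, 0.18]]

```text
clock: 4.68
eef_pos: [502.9, 74.6, 253.3]
tcp_rot: [-3.141, -0.003, 2.989]
contact_force: [1.1, -0.7, -2.4]
opening: 0.649
```

Run:
```python
from h import *
go(532.5,-195.5,240,168.5)
```

```text
t 4.68 pos [502.9  74.6 253.3] rpy [-179.94   -0.18  171.23] F [ 1.1 -0.7 -2.4] open 0.649
row [-0.1762, -0.656, 0.0334, -0.001, -0.003, 0.0455]
```

>>> carry_out:
  increments:
    - [[-0.026, -0.1, 0, 0, 0, 0.04], [-0.052, -0.2, 0, 0, 0, 0.04], [-0.078, -0.3, 0, 0, 0, 0.04], [-0.105, -0.4, 0, 0, 0, 0.04], [-0.13, -0.5, 0, 0, 0, 0.04]]

```text
clock: 5.1
eef_pos: [524.2, -131.0, 253.3]
tcp_rot: [3.141, -0.003, 2.948]
contact_force: [0.9, -0.0, -1.4]
opening: 0.656
```

>>> carry_out:
  increments:
    - [[-0.02, -0.08, 0, 0, 0, 0], [-0.03, -0.12, 0, 0, 0, 0], [-0.03, -0.12, 0, 0, 0, 0], [-0.03, -0.12, 0, 0, 0, 0], [-0.03, -0.12, 0, 0, 0, 0]]

```text
clock: 5.52
eef_pos: [527.3, -177.8, 253.9]
tcp_rot: [3.141, -0.003, 2.948]
contact_force: [0.5, 0.0, -2.7]
opening: 0.65
```

>>> carry_out:
  increments:
    - [[0, 0, 0, 0, 0, 0], [0, 0, 0, 0, 0, 0], [0, 0, 0, 0, 0, 0]]

```text
clock: 5.77
eef_pos: [528.2, -177.7, 255.2]
tcp_rot: [3.141, -0.0, 2.949]
contact_force: [-0.3, 0.3, -2.5]
opening: 0.648
```

Run:
```python
from h import *
from rig import optics
for n in ("wrist","scene","top"):
    f=optics.grab_frame(n); cv2.imwrite(f"pics/{n}3.png",f["img"][:,:,::-1]); X=cloud(f); im=f["img"].astype(int)
    b=(im[...,2]>im[...,0]+50)&(im[...,2]>im[...,1]+40)&(X[...,2]>150)
    if b.sum()>20: print(n,"blue",rect(X[b][:,:2]),np.nanmedian(X[b][:,2]))
    g=im.max(-1)-im.min(-1)
    m=(abs(X[...,2]-130)<5)&(im.min(-1)>110)&(abs(X[...,0]-535)<160)&(abs(X[...,1]+195)<60)
    p=X[m][:,:2]
    if len(p)>30:
        v=cv2.fitLine(p.astype(np.float32),cv2.DIST_HUBER,0,.01,.01).ravel(); sl=v[1]/v[0]
        print(n,len(p),"bar yaw",np.degrees(np.arctan(sl)),"y at 532:",v[3]+sl*(532-v[2]),"xr",p[:,0].min(),p[:,0].max())
go(532.5,-195.5,240,168.5)
```

```text
wrist blue (array([ 518.3, -176.3]), array([79. , 54.6]), -9.807456970214844) 267.04999204341317
wrist 4966 bar yaw -11.522659 y at 532: -196.6089 xr 384.0328052884522 499.0126870360671
scene blue (array([ 559. , -183.8]), array([52.9, 36.9]), 78.41220092773438) 266.6241303693101
scene 1069 bar yaw -9.416344 y at 532: -198.34245 xr 521.6748111189543 678.6974590478034
top blue (array([ 497.8, -159.2]), array([28.9, 25.8]), -12.817802429199219) 267.01725069754093
top 346 bar yaw -11.341267 y at 532: -196.26294 xr 456.2871651945913 685.6795915135835
t 5.92 pos [ 528.3 -178.1  255.4] rpy [-1.8000e+02  1.0000e-02  1.6895e+02] F [ 0.2  0.1 -1.1] open 0.65
row [-0.0187, -0.0405, 0.0384, -0.0, 0.0001, 0.0075]
```

View pics/wrist3.png

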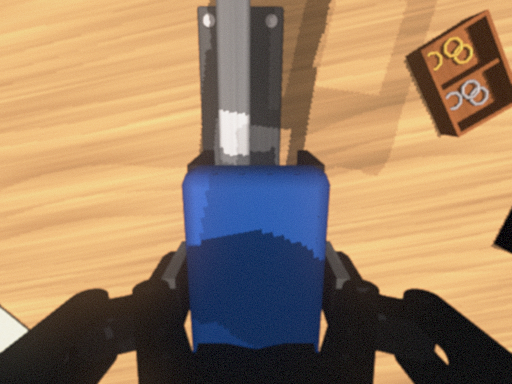

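View pics/top3.png

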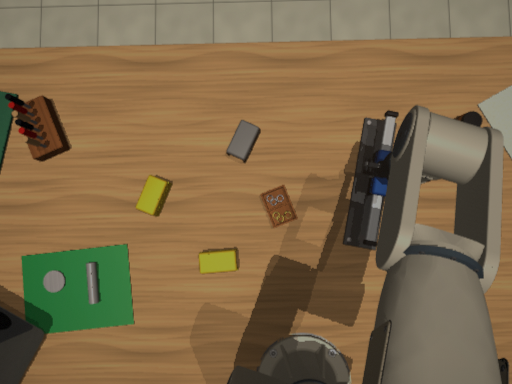

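The wrist view shows the bar running up the image at x≈233, left of the pad centre at 257. It therefore still needs to move about 18 mm toward −y. All cameras put the bar line at y≈−196.5 at x=532, with yaw −11.5°.

Run:
```python
from h import *
go(532,-196.5,220,168.5)
```

```text
t 5.92 pos [ 528.3 -178.1  255.4] rpy [-1.8000e+02  1.0000e-02  1.6895e+02] F [ 0.2  0.1 -1.1] open 0.65
row [-0.018, -0.0432, 0.0884, -0.0, 0.0001, 0.0075]
```

>>> carry_out:
  increments:
    - [[-0.018, -0.043, 0.04, 0, 0, 0.0075], [-0.018, -0.043, 0.088, 0, 0, 0.0075], [-0.018, -0.043, 0.088, 0, 0, 0.0075], [-0.018, -0.043, 0.088, 0, 0, 0.0075], [-0.018, -0.043, 0.088, 0, 0, 0.0075]]

```text
clock: 6.33
eef_pos: [532.1, -196.7, 220.8]
tcp_rot: [3.142, 0.0, 2.94]
contact_force: [-0.4, -0.3, -2.0]
opening: 0.646
```

Run:
```python
from h import *
from rig import optics
f=optics.grab_frame("wrist"); cv2.imwrite(f"pics/w4.png",f["img"][:,:,::-1]); X=cloud(f); im=f["img"].astype(int)
b=(im[...,2]>im[...,0]+50)&(im[...,2]>im[...,1]+40)&(X[...,2]>150)
print("blue",rect(X[b][:,:2]),np.nanmedian(X[b][:,2]))
m=(abs(X[...,2]-130)<4)&(abs(X[...,0]-440)<55)&(abs(X[...,1]+180)<60)
p=X[m][:,:2]
v=cv2.fitLine(p.astype(np.float32),cv2.DIST_HUBER,0,.01,.01).ravel(); sl=v[1]/v[0]
print(len(p),"bar yaw",np.degrees(np.arctan(sl)),"y at 532:",v[3]+sl*(532-v[2]))
go(532,-196.5,138,168.5)
```

```text
blue (array([ 522.7, -195.3]), array([79.3, 55. ]), -11.60296630859375) 232.62344990759044
5907 bar yaw -11.853046 y at 532: -197.26715
t 6.38 pos [ 532.4 -196.8  221.1] rpy [-1.7999e+02  7.0000e-02  1.6847e+02] F [ 1.3 -0.3 -1.6] open 0.65
row [0.0014, 0.0005, 0.2078, -0.0001, 0.0011, -0.0004]
```

View pics/w4.png

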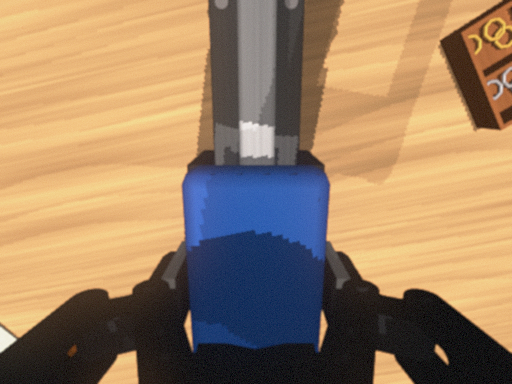

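The bar is now centred under the pad (x≈257 for both). Descending in stages.

>>> carry_out:
  increments:
    - [[0, 0, 0.05, 0, 0, 0], [0, 0, 0.09, 0, 0, 0], [0, 0, 0.12, 0, 0, 0], [0, 0, 0.14, 0, 0, 0], [0, 0, 0.14, 0, 0, 0]]

```text
clock: 6.8
eef_pos: [531.3, -196.5, 163.0]
tcp_rot: [3.141, -0.002, 2.94]
contact_force: [-0.4, 0.6, -2.0]
opening: 0.647
```

Run:
```python
from h import *
go(532,-196.8,140,168.5)
```

```text
t 6.8 pos [ 531.3 -196.5  163. ] rpy [ 1.7998e+02 -1.1000e-01  1.6847e+02] F [-0.4  0.6 -2. ] open 0.647
row [-0.0019, -0.0004, 0.0574, 0.0003, -0.0018, -0.0005]
```

>>> carry_out:
  increments:
    - [[0, 0, 0.02, 0, 0, 0], [0, 0, 0.04, 0, 0, 0], [0, 0, 0.055, 0, 0, 0], [0, 0, 0.061, 0, 0, 0], [0, 0, 0.061, 0, 0, 0]]

```text
clock: 7.22
eef_pos: [531.6, -196.8, 139.0]
tcp_rot: [3.141, -0.001, 2.94]
contact_force: [0.4, -0.6, -2.7]
opening: 0.651
```

Run:
```python
from h import *
from rig import optics
go(532,-196.8,139,168.5)
f=optics.grab_frame("scene"); cv2.imwrite(f"pics/s5.png",f["img"][:,:,::-1])
```

```text
t 7.22 pos [ 531.6 -196.8  139. ] rpy [ 1.7999e+02 -6.0000e-02  1.6846e+02] F [ 0.4 -0.6 -2.7] open 0.651
row [-0.0011, 0.0001, -0.0001, 0.0002, -0.0011, -0.0007]
```

View pics/s5.png

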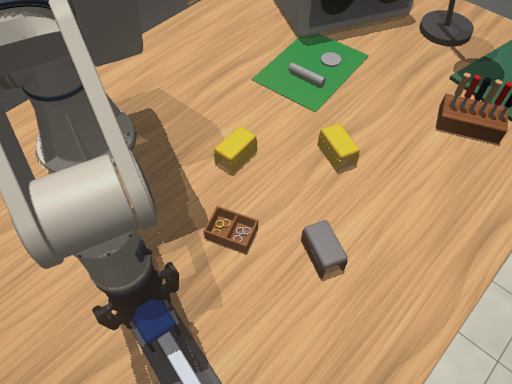

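The scene view shows the pad astride the bar at (152,318), still hanging, since the wrist force is only its weight. I'll lower it a little more until it touches.

>>> carry_out:
  increments:
    - [[0, 0, 0.003, 0, 0, 0], [0, 0, 0.003, 0, 0, 0], [0, 0, 0.003, 0, 0, 0]]

```text
clock: 7.52
eef_pos: [532.1, -197.0, 138.7]
tcp_rot: [-3.142, 0.0, 2.94]
contact_force: [-0.4, 0.7, -1.2]
opening: 0.648
```

>>> carry_out:
  increments:
    - [[0, 0, 0.002, 0, 0, 0], [0, 0, 0.004, 0, 0, 0], [0, 0, 0.004, 0, 0, 0]]

```text
clock: 7.77
eef_pos: [532.2, -197.0, 138.4]
tcp_rot: [-3.142, 0.001, 2.94]
contact_force: [-5.0, 1.3, 12.3]
opening: 0.648
```

Contact at 12 N, so it is seated. Releasing.

>>> carry_out:
  increments:
    - [[0, 0, 0, 0, 0, 0], [0, 0, 0, 0, 0, 0], [0, 0, 0, 0, 0, 0], [0, 0, 0, 0, 0, 0], [0, 0, 0, 0, 0, 0]]
  hand: 0

```text
clock: 8.18
eef_pos: [531.9, -196.9, 136.8]
tcp_rot: [3.142, -0.0, 2.94]
contact_force: [0.1, 0.8, -0.3]
opening: 0.999
```

>>> carry_out:
  increments:
    - [[0, 0, 0, 0, 0, 0], [0, 0, -0.04, 0, 0, 0], [0, 0, -0.1, 0, 0, 0], [0, 0, -0.18, 0, 0, 0], [0, 0, -0.28, 0, 0, 0]]

```text
clock: 8.6
eef_pos: [530.6, -196.4, 248.2]
tcp_rot: [3.141, -0.004, 2.94]
contact_force: [0.3, 0.0, 0.6]
opening: 0.998
```

>>> carry_out:
  increments:
    - [[0.05, 0.08, -0.1, 0, 0, 0], [0.1, 0.16, -0.2, 0, 0, 0], [0.15, 0.25, -0.2, 0, 0, 0], [0.2, 0.34, -0.2, 0, 0, 0], [0.2, 0.4, -0.2, 0, 0, 0]]

```text
clock: 9.02
eef_pos: [484.1, -23.8, 330.4]
tcp_rot: [3.142, 0.002, 2.939]
contact_force: [1.2, 0.0, -0.5]
opening: 0.998
```

>>> carry_out:
  increments:
    - [[0, 0.05, 0, 0, 0, 0], [0, 0.1, 0, 0, 0, 0], [0, 0.1, 0, 0, 0, 0], [0, 0.1, 0, 0, 0, 0], [0, 0.1, 0, 0, 0, 0]]

```text
clock: 9.43
eef_pos: [493.4, 14.1, 328.7]
tcp_rot: [-3.141, -0.0, 2.94]
contact_force: [0.2, 0.4, -0.0]
opening: 1.002
```

Run:
```python
from h import *
from rig import optics,nets
for n in ("scene","top"):
    f=optics.grab_frame(n); cv2.imwrite(f"pics/{n}6.png",f["img"][:,:,::-1]); X=cloud(f); im=f["img"].astype(int)
    b=(im[...,2]>im[...,0]+50)&(im[...,2]>im[...,1]+40)&(X[...,2]>140)&(X[...,2]<165)
    if b.sum()>20:
        p=X[b]; A=np.c_[p[:,:2]-p[:,:2].mean(0),np.ones(len(p))]; c=np.linalg.lstsq(A,p[:,2],rcond=None)[0]
        print(n,"blue",rect(p[:,:2]),np.median(p[:,2]),"slope",c)
    for t in ("blue_pad_center","grey_pad_center","tray_center"):
        print(n,t,[(np.round(d["point"],1).tolist(),round(d["confidence"],2)) for d in nets.tip_of(t,n)])
go(500,0,300,168)
```

```text
scene blue (array([ 533.7, -197. ]), array([98.4, 54.9]), -11.261207580566406) 149.90932743970563 slope [-4.24382699e-03 -2.15029231e-03  1.49792774e+02]
scene blue_pad_center [([325.0, 218.4, 32.2], 0.74), ([532.4, -193.9, 120.5], 0.6), ([505.8, 399.8, 24.7], 0.56)]
scene grey_pad_center [([651.8, 152.0, 30.4], 0.9)]
scene tray_center [([476.0, 56.6, 18.3], 0.78)]
top blue (array([ 530.4, -201.3]), array([96.4, 45.4]), -6.688697814941406) 149.83194685945392 slope [-3.30719800e-03  1.40573236e-02  1.49889697e+02]
top blue_pad_center [([534.8, -197.5, 119.4], 0.97), ([327.1, 220.1, 29.5], 0.84), ([508.2, 401.3, 30.9], 0.6)]
top grey_pad_center [([655.7, 153.8, 34.8], 0.57)]
top tray_center [([466.5, 59.4, 12.8], 0.72)]
t 9.83 pos [493.6  14.1 328.8] rpy [180.    -0.   168.41] F [ 0.6  0.2 -0.6] open 0.999
row [-0.0228, -0.0312, 0.072, 0.0, -0.0001, 0.0068]
```

View pics/scene6.png

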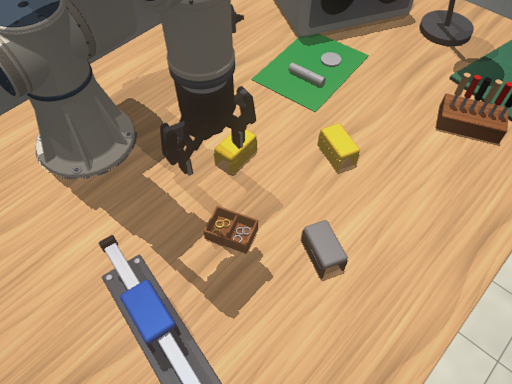

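View pics/top6.png

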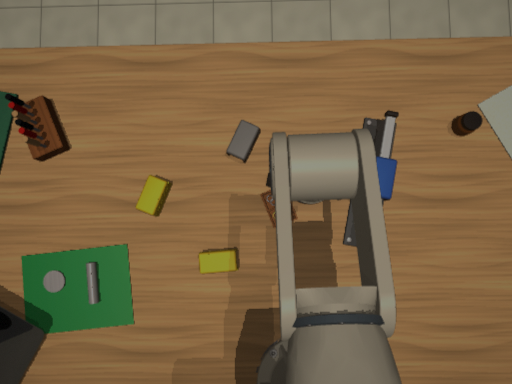

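The pad sits astride the bar (scene 147,310): top at 150 mm, level, centred and aligned with the bar. The grey pad and tray look undisturbed, and the robot is clear and still. Handing in.

```bash
python3 -c "
from rig import r
print(r.sign_off())"
```

```text
the job is handed in; nothing more can be done
None
```

The blue pad is sitting astride the bar, about midway between the end stops. I gripped it across its width, carried it above the bar, lowered it until it touched (about 12 N), released it and backed the arm away. The job was handed in at about 10 s; sign-off gives no verdict.

**Last checks before hand-in:**
- **Height:** the top is at 149.9 mm, so the centre is about 10 mm below the bar's upper face.
- **Level:** the tilt is well under 1°.
- **Position:** the scene camera puts the centre at (534, -197). The bar's line is y ≈ -197 there, so it is within about 2 mm of the centre line.
- **Direction:** yaw is -11.3° against about -11.5° for the bar.
- **Grey pad and tray:** both are within about 6 mm of their starting points, which is close to the networks' accuracy. In the scene picture they look undisturbed.
- **Robot:** the gripper is open and clear of everything.

**One disagreement:** fitting the pad's outline in the top camera gave yaw -6.7° and y -201. The arm hid part of the pad in that picture, so I relied on the scene view. The network's point from the top camera (535, -197.5, 119) agreed with the scene view.

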